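# Lower the cam stop and close the sliding mould

## Task

The two-part glass mould on the bench press is still held open by its eccentric cam. With the fingertips, first push the cam's lever round until it rests against its stop pin, so that the cam's low point faces the slide; only then push the slide forward until its mould half is fully home against the fixed half. Only push: do not lift or tip the slide, leave the lever at its pin and the other things on the bench where they are.

Things in the scene. Friction and masses are not known exactly. Their poses are not given: they have to be found in the camera images.
- press: Fixed bench press: dark steel base plate with rails, fixed mould half, stop pin and cam. Origin on the table, on the slide's centreline, level with the cam pivot. Its x axis is the slide's forward direction (roughly away from the robot), y left, z up. In mm: plate x -155 to 95, y -62 to 152, 15 thick; the two rails run along x from -127 to 58, at y 31 to 44 on both sides, tops 29 above the table.
- fixed_face (a point): Centre of the fixed mould half's rear face, which the slide's front face meets when fully home; at x 10, y 0 in the press frame, 50 mm above the table. That half is aluminium, x 10 to 60, y -30 to 30, top 85 mm above the table, with a pocket open upwards and to the slide.
- stop_pin (a point): Top of the upright steel stop pin, 10 mm diameter, at x 66, y 78 in the press frame, 60 mm above the table; it stops the lever when that points along the press's +x.
- slide: Loose follower slide, 0.55 to 1.1 kg, between the rails with 1.2 mm play each side: steel carriage with aluminium mould half, 80 (x) x 60 (y) x 70 (z) mm. Origin at the centre of its underside, on the base plate 15 mm above the table; axes as the press. Starts at x -90 to -75 in the press frame; fully home at x -30. No spring: only friction (1 to 5 N) resists, it stays where left.
- push_face (a point): Centre of the slide's rear face (the flat upright face to be pushed, 60 mm wide, 70 mm tall, facing -x of the press), 35 mm above the slide's underside, 50 mm above the table.
- ear (a point): Middle of the front face of the slide's ear, a steel bar that sticks out left of the slide to y 105 mm, 20 mm thick along x, 34 to 48 mm above the table. It would strike the rim of the cam if the slide were pushed with the cam high; with the cam low it stops 2 mm short of the rim.
- cam (a joint): Cam angle about its upright pivot, rad, counter-clockwise from above positive, 0 to 2.85. At 0 the lever is at the stop pin, along the press's +x, the low point faces the ear and the slide can go home (also up to about 0.5). Starts at 1.5 to 2.6, lever pointing left or back-left, blocking the ear. Friction 0.18 N m (about 2.5 N at the post); it stays where left.
- lever_post (a point): Middle of the upright black round post on the lever, 20 mm diameter, 40 mm tall (61 to 101 mm above the table; this point is 81 mm above the table), 75 mm from the pivot. The lever bar under it is 14 mm wide, 51 to 61 mm above the table, and ends 85 mm from the pivot.
- cam_pivot (a point): Point on the cam's pivot axis, 81 mm above the table, at x 0, y 90 mm in the press frame. The cam is a steel disc 64 mm in diameter, 31 to 51 mm above the table, its centre 14 mm off the pivot on the lever's side.
- collar: Small loose brass ring, 32 mm across, 12 mm tall, lying on the base plate's rear left; leave it. Origin at the centre of its underside.
- frit_jar: Loose jar, 56 mm across, 60 mm tall, behind and to the left of the press (nearer the robot); leave it. Origin at the centre of its underside.
- frit_tub_a: Loose red-lidded tub 136 x 106 x 50 mm to the right of the press; leave it. Origin at the centre of its underside.
- frit_tub_b: Another such tub beyond the press; leave it. Origin at the centre of its underside.
- glue_bottle: Loose bottle, 48 mm across, 150 mm tall, right of and beyond the press; leave it. Origin at the centre of its underside.
- scoop_bowl: Loose steel bowl, 90 mm across, 40 mm tall, left of and beyond the press; leave it. Origin at the centre of its underside.
- paddle: Loose flat paddle, 240 mm long, lying on the table at the right; leave it. Origin at the centre of its underside.
Not all that is in view belongs to the job. There is more than one size of the slide; the job needs the largest.

How it is judged (in metres and radians):
On the way, in this order (a step that is already met when the one before it is completed fails the run):
1. the cam is turned to its low point (lever at the stop pin, within 0.2 rad) while the slide is still back (value of joint cam below 0.2 rad and distance of slide from where it was at the start of the episode below 0.02 m), for 0.2 s.
2. the slide is pushed fully home (within 4 mm) (x of slide in the frame of press above -0.034 m), for 0.2 s.
At the end, for the whole second after the job is handed in: The cam lever is at its stop pin (within 0.2 rad), the slide lies flat between its rails, at rest, with its mould half within 4 mm of fully home against the fixed half (value of joint cam below 0.2 rad and x of slide in the frame of press above -0.034 m and z of slide in the frame of press below 0.018 m and angle between slide's own z axis and vertical below 0.05 rad and linear speed of slide below 0.01 m/s); the robot touches nothing.
It fails at once if the slide is pushed forward (more than 20 mm) while the cam is not at its low point (distance of slide from where it was at the start of the episode above 0.02 m and value of joint cam above 0.35 rad).
It fails at once if the slide is lifted more than 8 mm (z of slide in the frame of press above 0.023 m).
It fails at once if the slide is tipped (angle between slide's own z axis and vertical above 0.15 rad).
It fails at once if another thing on the bench is moved more than 30 mm (distance of any of collar, frit_jar, frit_tub_a, frit_tub_b, glue_bottle, scoop_bowl, paddle from where it was at the start of the episode above 0.03 m).
It also fails if it takes over 64 s, if anything falls off the work surface, if the arm or the gripper's body presses on something with over 40 N, if the wrist force passes 120 N, or if a joint passes its speed limit or range.

## Robot

A 7-joint arm with a two-finger parallel gripper is mounted at the origin on the work surface. World frame = base frame: x ahead of the robot, y to its left, z up, the work surface at z = 0. Lengths are in mm, angles in rad, forces in N, time in s.
With the tool pointing down it reaches from about 425 to 825 mm from the base axis. Payload 3.6 kg.
Tool frame: the origin (TCP) lies midway between the tips of the shut fingers; the grasp point (between the pads) lies 19 mm behind it; z points along the fingers, y is the direction in which the jaws open and shut (so a half turn about z gives the same grasp; the last joint's range is limited). The gripper opens to 93 mm and grips with 3 to 60 N. Pads are 15 mm wide; open, the fingers measure 128 mm over their backs; the gripper's body (75 mm by 188 mm) begins 65 mm behind the grasp point.
Start: joints at [1.155, 0.615, -0.013, 1.423, 0.008, 1.103, -0.04], TCP at [246.41, -601.452, 218.64] pointing down, gripper open.
Joint ranges: [-3.12, 3.12], [-0.3, 2.06], [-1.34, 1.32], [0.26, 2.42], [-1.36, 4.5], [0.01, 1.98], [-2.84, 2.84]. Speed limits (rad/s): [2.79, 2.79, 3.14, 3.14, 3.14, 3.14, 3.14].

## Interface

Orientations are given as a unit quaternion [w, x, y, z].
In Python, from workcell import r, imaging gives the robot as it stands. The module is installed in compiled form; this text tells all that it offers.
- The arm moves only by the shell command python3 -m creep 'ROWS' [FORCE]. ROWS is a JSON object of lists of equal length, an entry for each row: "offset": the shift along the world's x, y, z in mm, a list of three; "angular": the turn, a rotation vector about the world's x, y, z in rad, a list of three; "claw": the closure, from 0 (fully open) to 1 (shut). In form: {"offset": [[x, y, z], ...], "angular": [[ax, ay, az], ...], "claw": [claw, ...]}. A call has 1 to 5 rows; each row shifts and turns the commanded pose from where the row before left it; what a row does not reach is not made up. A row lasts 1/8 s, in which the tool goes at most 62.5 mm and 10.7 degrees, less where a joint would pass 70% of its speed; a pose out of reach is approached as far as the arm can. A call is refused whole if a number of a shift passes 62.5 or a number of a turn 0.188, either way. A call with a gripper value outside its range is refused whole. The fingers move at their own pace and stop on an object; FORCE is the grip in N (left out, the last holds). Time passes only in rows, so rows that do not move let the fingers close. It gives the time, the measured TCP pose, the force and the opening at its end, in the units of the state.
- r.state(): the state, without advancing time (a new reading comes with each control period).
- imaging.read_camera(name): name is "side" or "top"; returns a dict with "frame" (420x560x3 uint8, red, green, blue), "camera_matrix" (3x3 intrinsics, pixels), "xyz" and "rotation" of the camera in the world. Camera axes: x right, y down, z forward; pixel columns grow to the right and rows downward; lengths in mm; the calibration is good to about 2 mm. A picture is of the moment at which its call begins. There is no depth.
- r.sign_off(): hands the job in, once; it reports no verdict.
Trained networks look in a picture, given as the dict that the camera call returned (one of the last four; its "shot" number tells which), for a name from the list of things; names that differ only in an ending like _2 or _b are one class to them, and where a whole thing is asked for, a point or a joint stands for the part that bears it (a point fixed in the world has none). Each returns a list of dicts, best first, with "conf" (0 to 1); they miss things now and then, are a little off and sometimes report something else, mostly with a low value. They report only what shows in the picture. A call takes as long as a camera call. They do not tell look-alikes from the thing itself.
- imaging.spot_in(picture, thing): "rect" ([left, top, right, bottom] in pixels, round what is visible of it).
- imaging.spot_point(picture, thing): "uv" ([column, row] in pixels: a listed point, or the origin of a listed thing).
The state is a dict: "clock": time; "qpos": joint angles; "joint_vel": joint speeds; "joint_efforts": joint torques, N m; "tool_pos": TCP position; "ee_rot": TCP orientation; "contact_force": force on the tool from outside, world axes, zero at the start; "ft_torque": the same for the moment, N m; "opening": opening from 0.0 (shut) to 1.0 (fully open).
Only numpy, scipy, OpenCV 4.12 (cv2) and the standard library are available. Lean on these libraries where they do the work, as an engineer would, in place of code of your own. Each camera call takes 0.05 s, during which the arm holds its last target. There are 200 camera calls.

## Working session

There is one attempt and no reset: what is moved stays moved. The work goes in short steps, Python scripts to look and compute and a shell command to move; the robot and the scene stay as the last step left them, time stands still between calls to the robot, and variables do not carry over. Pictures are saved under pics/ and viewed, about 8 in all and at most 12, crops included, and the job is handed in when it is done.

```bash
mkdir -p pics; cat > h.py <<'E'
import numpy as np, cv2
from workcell import r, imaging
def ray(p,uv):
    K=np.array(p["camera_matrix"]);R=np.array(p["rotation"]);
    d=R@np.linalg.solve(K,[uv[0],uv[1],1.0]);return np.array(p["xyz"],float),d
def atz(p,uv,z):
    o,d=ray(p,uv);return o+d*(z-o[2])/d[2]
def proj(p,X):
    K=np.array(p["camera_matrix"]);R=np.array(p["rotation"]);c=K@(R.T@(np.array(X,float)-np.array(p["xyz"])));return c[:2]/c[2]
def save(p,name,crop=None,s=1):
    im=p["frame"][:,:,::-1]
    if crop: a,b,c,d=crop; im=im[b:d,a:c]
    cv2.imwrite("pics/"+name,cv2.resize(im,None,fx=s,fy=s,interpolation=cv2.INTER_CUBIC))
E
python3 - <<'E'
from h import *
P={n:imaging.read_camera(n) for n in("side","top")}
a=np.vstack([P["top"]["frame"],P["side"]["frame"]])
save(P["top"],"t0.png",None,1.4);save(P["side"],"s0.png",None,1.4)
Z=dict(press=0,fixed_face=50,stop_pin=60,slide=15,push_face=50,ear=41,lever_post=81,cam_pivot=81,collar=15,frit_jar=0)
for n,p in P.items():
    print(n,p["xyz"])
    for t,z in Z.items():
        print(t,[(np.round(q["uv"]).tolist(),round(q["conf"],2),np.round(atz(p,q["uv"],z)[:2]).tolist()) for q in imaging.spot_point(p,t)[:3]])
print(r.state())
E
```

```text
side [ 40.32042718 427.64358945 608.64058367]Traceback (most recent call last):
  File "<stdin>", line 9, in <module>
  File "h.py", line 7, in atz
    o,d=ray(p,uv);return o+d*(z-o[2])/d[2]
        ~~~^^^^^^
  File "h.py", line 5, in ray
    d=R@np.linalg.solve(K,[uv[0],uv[1],1.0]);return np.array(p["xyz"],float),d
      ~^~~~~~~~~~~~~~~~~~~~~~~~~~~~~~~~~~~~~
ValueError: matmul: Input operand 1 has a mismatch in its core dimension 0, with gufunc signature (n?,k),(k,m?)->(n?,m?) (size 3 is different from 4)
```

```bash
sed -i 's/R=np.array(p\["rotation"\])/R=rot(p)/' h.py; cat >> h.py <<'E'
from scipy.spatial.transform import Rotation
def rot(p):
    q=np.array(p["rotation"],float);return Rotation.from_quat(q[[1,2,3,0]]).as_matrix() if q.size==4 else q
E
python3 - <<'E'
from h import *
P={n:imaging.read_camera(n) for n in("side","top")}
Z=dict(press=0,fixed_face=50,stop_pin=60,slide=15,push_face=50,ear=41,lever_post=81,cam_pivot=81,collar=15,frit_jar=0)
for n,p in P.items():
    print(n,p["xyz"],rot(p)[:,2])
    for t,z in Z.items():
        print(t,[(np.round(q["uv"]).tolist(),round(q["conf"],2),np.round(atz(p,q["uv"],z)[:2]).tolist()) for q in imaging.spot_point(p,t)[:3]])
print(r.state())
E
```

```text
side [ 40.32042718 427.64358945 608.64058367] [ 0.58790416 -0.54527291 -0.59753339]
press []
fixed_face [([266.0, 215.0], 0.69, [593.0, -35.0])]
stop_pin [([225.0, 210.0], 0.75, [662.0, 26.0]), ([221.0, 198.0], 0.42, [707.0, 2.0])]
slide [([264.0, 365.0], 0.92, [338.0, 199.0]), ([386.0, 266.0], 0.79, [330.0, -124.0]), ([289.0, 254.0], 0.59, [494.0, -8.0])]
push_face [([297.0, 253.0], 0.87, [457.0, 3.0]), ([282.0, 352.0], 0.87, [318.0, 179.0]), ([381.0, 246.0], 0.85, [354.0, -131.0])]
ear [([258.0, 254.0], 0.82, [517.0, 54.0]), ([409.0, 253.0], 0.67, [306.0, -162.0]), ([267.0, 383.0], 0.61, [300.0, 226.0])]
lever_post [([214.0, 246.0], 0.93, [562.0, 126.0])]
cam_pivot [([231.0, 229.0], 0.81, [578.0, 71.0])]
collar [([248.0, 287.0], 0.57, [483.0, 112.0]), ([271.0, 238.0], 0.25, [558.0, -17.0])]
frit_jar [([190.0, 339.0], 0.64, [474.0, 253.0]), ([224.0, 202.0], 0.43, [760.0, -37.0])]
top [ 446.58551557  -83.11296751 1175.4117656 ] [ 0.11085162  0.01170568 -0.99376803]
press [([268.0, 208.0], 0.69, [586.0, -19.0]), ([249.0, 182.0], 0.26, [666.0, 39.0])]
fixed_face [([274.0, 202.0], 0.76,
[... 697 characters left out ...]
1.25, 'qpos': array([ 1.15548525,  0.61490029, -0.01262055,  1.42340422,  0.00810776,
        1.10337465, -0.04039802]), 'joint_vel': array([-0.00010836,  0.00020962, -0.00149902,  0.00033534,  0.00110619,
       -0.00041839,  0.00153194]), 'joint_efforts': array([ 1.83767920e-04, -4.58824468e+01,  2.08715522e-01, -1.66032404e+01,
       -6.11179392e-02,  1.31338031e-02,  4.37079723e-05]), 'tool_pos': array([ 246.4294488 , -601.44987422,  218.63856766]), 'ee_rot': array([-2.22516935e-05,  9.81156444e-01,  1.93214987e-01,  1.65035311e-05]), 'contact_force': array([-0.58856469, -0.29613549,  0.58908008]), 'ft_torque': array([ 0.00059667, -0.01168899, -0.00053851]), 'opening': 0.99661683936772}
```

View pics/t0.png

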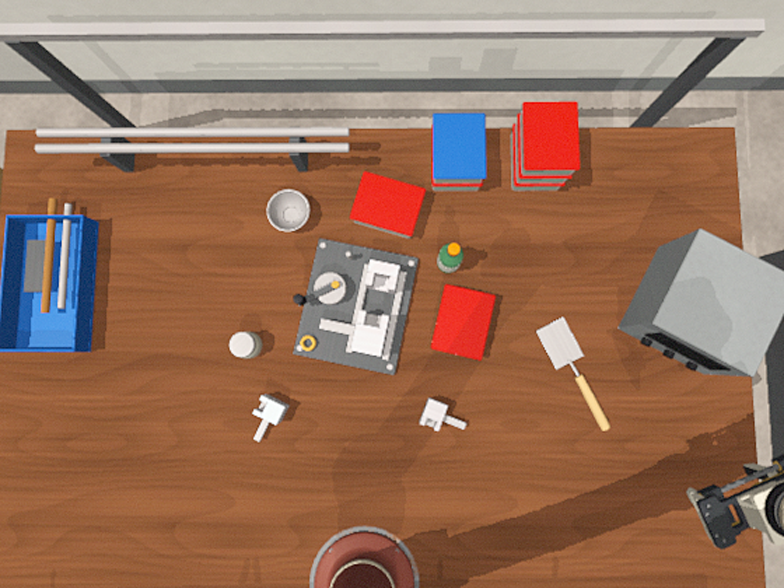

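View pics/s0.png

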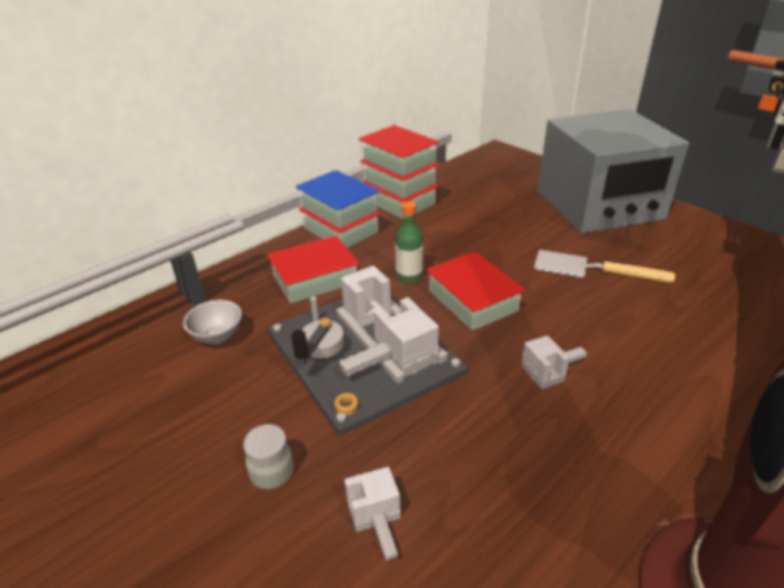

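```bash
cat > fit.py <<'E'
from h import *
from scipy.optimize import least_squares
P={n:imaging.read_camera(n) for n in("side","top")}
corn=[(95,152),(95,-62),(-155,-62),(-155,152)]
man=[np.array(c)/1.4 for c in [(320,240),(418,257),(395,374),(295,354)]]
obs=[]
for n,p in P.items():
    for t in("fixed_face","stop_pin","push_face","ear","lever_post","cam_pivot"):
        for q in imaging.spot_point(p,t)[:4]:
            X=atz(p,q["uv"],50)
            if 430<X[0]<720 and -100<X[1]<180: obs.append((n,t,np.array(q["uv"])));break
def model(v):
    x,y,a,s,th=v;c,d=np.cos(a),np.sin(a)
    L=dict(fixed_face=(10,0,50),stop_pin=(66,78,60),push_face=(s-40,0,50),ear=(s+v_e,70,41),
      lever_post=(75*np.cos(th),90+75*np.sin(th),81),cam_pivot=(0,90,81))
    for i,k in enumerate(corn): L["c%d"%i]=(*k,15)
    return {k:np.array([x+c*l[0]-d*l[1],y+d*l[0]+c*l[1],l[2]]) for k,l in L.items()}
v_e=20
O=[o for o in obs if o[1]!="ear"]+[("top","c%d"%i,m) for i,m in enumerate(man)]
f=lambda v:np.concatenate([proj(P[n],model(v)[t])-u for n,t,u in O])
S=least_squares(f,[580,-20,-.22,-80,2.2],loss="soft_l1",f_scale=1.5,x_scale=[10,10,.1,10,.3])
v=S.x;print(np.round(v,3))
for (n,t,u),e in zip(O,f(v).reshape(-1,2)):print(n,t,np.round(e,1))
for k,m in model(v).items():print(k,np.round(m,1))
A,B=np.array([np.cos(v[2]),np.sin(v[2])]),np.array([-np.sin(v[2]),np.cos(v[2])])
for n,t,u in obs:
    if t=="ear":X=atz(P[n],u,41)[:2]-v[:2];print("ear local",X@A,X@B)
ims=[]
for n,(cx,cy) in dict(top=(258,212),side=(262,250)).items():
    im=P[n]["frame"][:,:,::-1].copy();s=5
    w,hh=75,55
    im=cv2.resize(im[cy-hh:cy+hh,cx-w:cx+w],None,fx=s,fy=s,interpolation=cv2.INTER_CUBIC)
    for k,m in model(v).items():
        u=(proj(P[n],m)+.5-[cx-w,cy-hh])*s;cv2.drawMarker(im,tuple(int(i) for i in u),(0,0,255),0,12,1);cv2.putText(im,k[:5],tuple(int(i)+5 for i in u),0,.4,(0,180,0),1)
    cv2.imwrite("pics/fit_%s.png"%n,im)
E
python3 fit.py
```

```text
[ 5.75937e+02 -3.07540e+01 -1.92000e-01 -7.83320e+01  2.18100e+00]
side fixed_face [-1.   1.8]
side stop_pin [1.5 2.4]
side push_face [ 0.8 -2.7]
side lever_post [0.3 1.1]
side cam_pivot [-1.9 -8.3]
top fixed_face [1.9 2.8]
top stop_pin [ 2.6 -0.9]
top push_face [2.6 0.9]
top lever_post [-0.8 -0.4]
top cam_pivot [-2.  -2.8]
top c0 [-1.  -1.3]
top c1 [-0.   0.1]
top c2 [-0.   0.6]
top c3 [-1.   0.5]
fixed_face [585.8 -32.7  50. ]
stop_pin [655.6  33.2  60. ]
push_face [459.8  -8.2  50. ]
ear [532.   49.1  41. ]
lever_post [562.6 126.1  81. ]
cam_pivot [593.1  57.6  81. ]
c0 [698.2 100.4  15. ]
c1 [ 657.4 -109.7   15. ]
c2 [412.  -62.1  15. ]
c3 [452.7 148.   15. ]
ear local -68.32448211554721 72.2641442209848
ear local -73.93223585453111 63.89029238491331
```

View pics/fit_top.png

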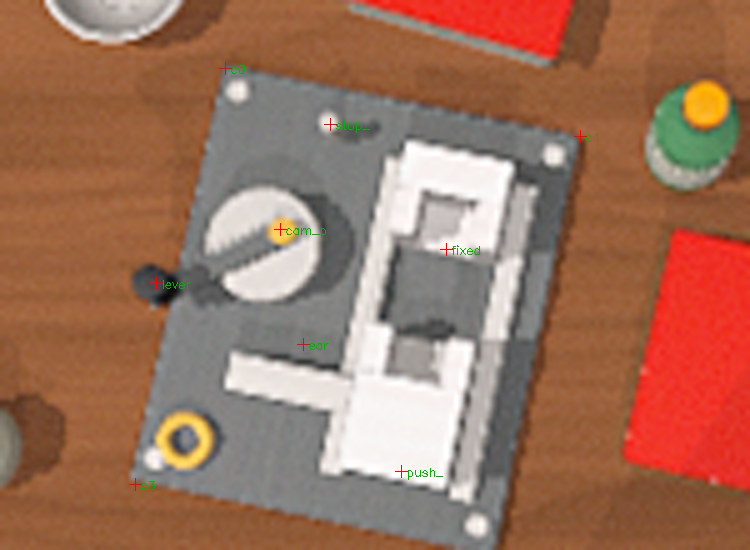

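The slide look‑alikes in the top picture (t0.png, 1.4× scale) are the two small pieces at about (268,412) and (436,415). The largest one, with its ear bar, sits on the press at about (370,330), so that is the one I want. In the close crop, the fitted plate corners, pin, pivot and post all land on the real parts: post (153,283), pivot (281,230), pin (330,124) and rear face (402,471). The fit gives press yaw ≈ -0.19, slide x ≈ -78 and cam ≈ 2.18.

Plan: straddle the post with half-open fingers, jaw direction tangential, and swing it round. Then shut the fingers and push the slide.

```bash
python3 -m creep '{"offset":[[26,60,0],[26,60,0],[26,60,0],[26,60,0],[26,60,0]],"angular":[[0,0,0.16],[0,0,0.16],[0,0,0.16],[0,0,0.16],[0,0,0.16]],"claw":[0.4,0.4,0.4,0.4,0.4]}' 20
python3 -m creep '{"offset":[[26,60,0],[26,60,0],[26,60,0],[26,60,0],[26,60,0]],"angular":[[0,0,0.16],[0,0,0.16],[0,0,0.16],[0,0,0.16],[0,0,0.16]],"claw":[0.4,0.4,0.4,0.4,0.4]}'
python3 -m creep '{"offset":[[26,60,0],[28,60,0],[0,7,0],[0,0,0]],"angular":[[0,0,0],[0,0,0],[0,0,0],[0,0,0]],"claw":[0.4,0.4,0.4,0.4]}'
```

```text
clock: 2.58
tool_pos: [371.5, -313.0, 219.1]
ee_rot: [0.001, 0.827, 0.562, 0.0]
contact_force: [0.6, -0.8, 0.5]
opening: 0.606
clock: 3.2
tool_pos: [495.8, -26.4, 219.1]
ee_rot: [0.001, 0.543, 0.84, 0.0]
contact_force: [1.0, -1.4, -0.7]
opening: 0.6
clock: 3.7
tool_pos: [545.8, 92.9, 218.4]
ee_rot: [-0.0, 0.545, 0.839, -0.001]
contact_force: [0.8, -1.4, 0.1]
opening: 0.603
```

```bash
python3 -m creep '{"offset":[[17,33,-20],[0,0,-50],[0,0,0]],"angular":[[0,0,0],[0,0,0],[0,0,0]],"claw":[0.4,0.4,0.4]}'
python3 - <<'E'
from h import *
for n,c in dict(side=(160,190,310,310),top=(170,160,320,270)).items():
    p=imaging.read_camera(n)
    print(n,proj(p,r.state()["tool_pos"]),[ (np.round(q["uv"]),q["conf"],np.round(atz(p,q["uv"],81))) for q in imaging.spot_point(p,"lever_post")[:2]])
    if n=="side":save(p,"pre.png",c,5)
E
```

```text
clock: 4.08
tool_pos: [560.5, 121.9, 145.5]
ee_rot: [-0.002, 0.546, 0.838, -0.004]
contact_force: [0.2, -0.7, -0.2]
opening: 0.598
side [210.63676419 217.86905492] [(array([213., 246.]), 0.66, array([563., 126.,  81.]))]
top [209.31522966 209.7816783 ] [(array([215., 216.]), 0.76, array([554., 122.,  81.])), (array([327., 232.]), 0.7, array([ 512., -187.,   81.]))]
```

View pics/pre.png

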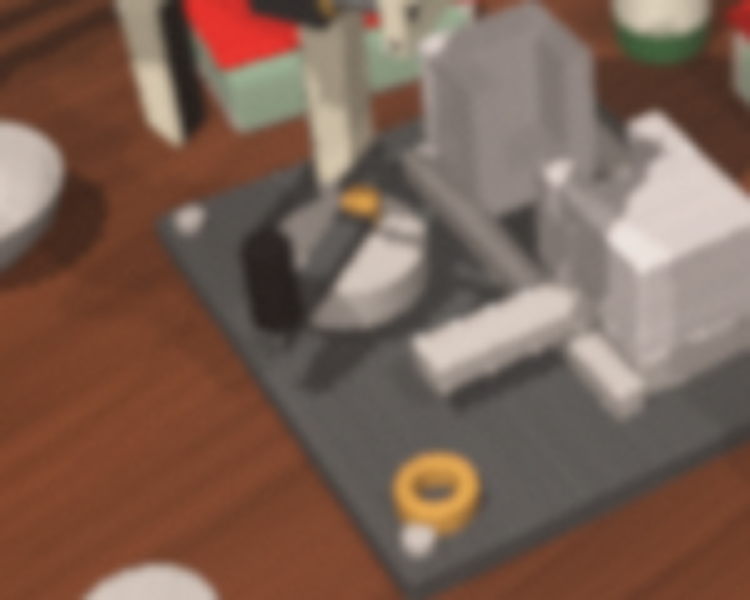

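The fingers straddle the post: tips at about (180,140) and (330,180) in the crop, the black post between and below at (272,280), and the press still as fitted. I'll descend, then follow the arc.

```bash
python3 -m creep '{"offset":[[2,4,-36],[0,0,-36],[0,0,0]],"angular":[[0,0,0],[0,0,0],[0,0,0]],"claw":[0.4,0.4,0.4]}'
python3 - <<'E'
import numpy as np
# TCP targets: pivot (593.1,57.6), radius 76, tool yaw a; print steps of 0.15
p=np.array([593.1,57.6]);a=np.arange(1.99,-0.6,-0.15)
X=p+76*np.c_[np.cos(a),np.sin(a)]
for i in range(len(a)):print(round(a[i],2),np.round(X[i],1),np.round(X[i]-X[i-1],1) if i else "")
E
```

```text
clock: 4.65
tool_pos: [564.4, 128.9, 76.1]
ee_rot: [-0.001, 0.545, 0.838, -0.001]
contact_force: [1.3, 0.1, -0.4]
opening: 0.6
1.99 [562.2 127. ] 
1.84 [572.9 130.9] [10.7  3.8]
1.69 [584.1 133.1] [11.2  2.2]
1.54 [595.4 133.6] [11.4  0.5]
1.39 [606.8 132.4] [11.3 -1.2]
1.24 [617.8 129.5] [11.  -2.9]
1.09 [628.2 125. ] [10.5 -4.5]
0.94 [637.9 119. ] [ 9.7 -6. ]
0.79 [646.6 111.6] [ 8.7 -7.4]
0.64 [654.1 103. ] [ 7.5 -8.6]
0.49 [660.2  93.4] [ 6.1 -9.6]
0.34 [664.7  82.9] [  4.6 -10.4]
0.19 [667.7  72. ] [  3. -11.]
0.04 [669.   60.6] [  1.3 -11.3]
-0.11 [668.6  49.3] [ -0.4 -11.4]
-0.26 [666.5  38.1] [ -2.1 -11.2]
-0.41 [662.8  27.3] [ -3.7 -10.8]
-0.56 [657.5  17.2] [ -5.3 -10.1]
```

```bash
python3 -m creep '{"offset":[[10,2,-1],[11,2,0],[11.4,0.5,0],[11.3,-1.2,0],[11,-2.9,0]],"angular":[[0,0,-0.15],[0,0,-0.15],[0,0,-0.15],[0,0,-0.15],[0,0,-0.15]],"claw":[0.4,0.4,0.4,0.4,0.4]}'
python3 - <<'E'
from h import *
for n in("side","top"):
    p=imaging.read_camera(n)
    for q in imaging.spot_point(p,"lever_post")[:2]:
        X=atz(p,q["uv"],81)[:2]-[593.1,57.6];print(n,q["conf"],np.hypot(*X),np.arctan2(X[1],X[0])+.192)
    if n=="top":save(p,"mid.png",(170,150,320,260),5)
print(r.state()["tool_pos"],r.state()["contact_force"])
E
```

```text
clock: 5.28
tool_pos: [619.4, 130.2, 78.0]
ee_rot: [-0.0, 0.816, 0.579, -0.0]
contact_force: [-4.4, -1.4, -0.2]
opening: 0.599
side 0.61 72.16339860709122 1.5791094978422993
side 0.2 272.5832917881231 2.4771335741707445
top 0.73 79.42117141406955 1.631395897609282
top 0.16 258.158073644121 -1.7139785588319958
[621.17614434 130.95033696  77.7524143 ] [ 0.23374371  0.46201388 -0.26402314]
```

View pics/mid.png

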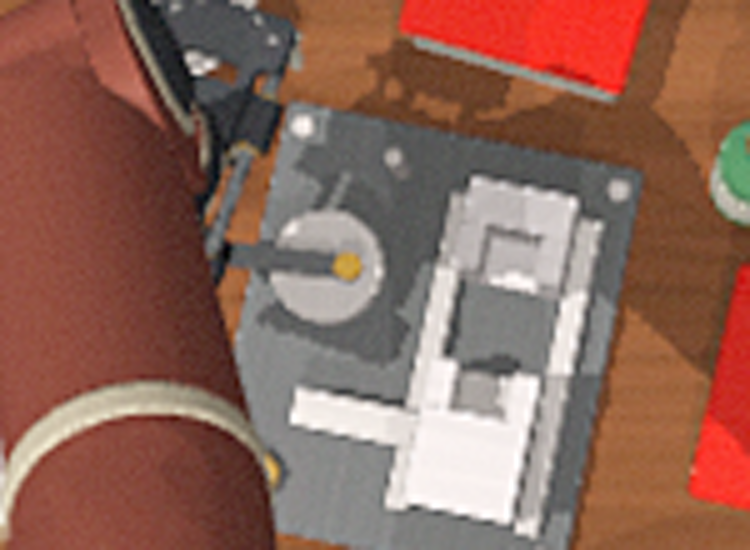

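The lever is being dragged: it now points at (225,255) from the pivot (347,264), so cam ≈ 1.6, and the slide hasn't moved. I'll continue the arc.

```bash
python3 -m creep '{"offset":[[9,-7,-2],[9.7,-6,-1],[8.7,-7.4,0],[7.5,-8.6,0],[6,-9.6,0]],"angular":[[0,0,-0.15],[0,0,-0.15],[0,0,-0.15],[0,0,-0.15],[0,0,-0.15]],"claw":[0.4,0.4,0.4,0.4,0.4]}'
python3 -m creep '{"offset":[[4.6,-10.4,0],[3,-11,0],[1.3,-11.3,0],[-0.4,-11.4,0]],"angular":[[0,0,-0.15],[0,0,-0.15],[0,0,-0.15],[0,0,-0.15]],"claw":[0.4,0.4,0.4,0.4]}'
python3 - <<'E'
from h import *
s=r.state();X=s["tool_pos"]-[593.1,57.6,0];print(s["tool_pos"],np.hypot(*X[:2]),np.arctan2(X[1],X[0]),2*np.arctan2(s["ee_rot"][2],s["ee_rot"][1]),s["contact_force"],s["qpos"])
for n in("side","top"):
    p=imaging.read_camera(n)
    for q in imaging.spot_point(p,"lever_post")[:2]:
        X=atz(p,q["uv"],81)[:2]-[593.1,57.6];print(n,q["conf"],np.hypot(*X),np.arctan2(X[1],X[0])+.192)
E
```

```text
clock: 6.1
tool_pos: [660.6, 95.1, 74.0]
ee_rot: [-0.002, 0.97, 0.242, 0.001]
contact_force: [-0.7, 2.9, -0.4]
opening: 0.601
clock: 6.6
tool_pos: [670.1, 51.1, 74.0]
ee_rot: [-0.003, 0.998, -0.056, 0.001]
contact_force: [-0.8, 3.7, 0.2]
opening: 0.603
[670.11922615  51.13999869  73.99020684] 77.28966822237128 -0.08367931566629379 -0.11161219428883194 [-0.78193779  3.74292246  0.19204559] [-0.17809005  0.79941186  0.1301253   1.50673683 -0.13230659  0.84081922
 -1.6813146 ]
side 0.97 76.76399968310719 0.35613319106640196
top 0.77 70.16114286761169 0.3496991822453395
```

```bash
python3 -m creep '{"offset":[[-2,-11,0],[-3,-9,0],[-2,-4,0],[0,0,0]],"angular":[[0,0,-0.1],[0,0,-0.1],[0,0,0],[0,0,0]],"claw":[0.4,0.4,0.4,0.4]}'
python3 - <<'E'
from h import *
s=r.state();X=s["tool_pos"]-[593.1,57.6,0];print(np.hypot(*X[:2]),np.arctan2(X[1],X[0]),2*np.arctan2(s["ee_rot"][2],s["ee_rot"][1]))
for n in("side","top"):
    p=imaging.read_camera(n)
    for q in imaging.spot_point(p,"lever_post")[:2]:
        X=atz(p,q["uv"],81)[:2]-[593.1,57.6];print(n,q["conf"],np.hypot(*X),np.arctan2(X[1],X[0])+.192)
E
```

```text
clock: 7.3
tool_pos: [664.3, 26.0, 73.5]
ee_rot: [-0.002, 0.988, -0.152, 0.002]
contact_force: [3.2, 3.5, -0.6]
opening: 0.602
77.88303052499154 -0.41736942640083946 -0.306146666987644
side 0.8 69.92120834633144 0.027504158116028188
```

```bash
python3 -m creep '{"offset":[[-1,-3,0],[-1,-3,0],[0,0,0]],"angular":[[0,0,0],[0,0,0],[0,0,0]],"claw":[0.4,0.4,0.4]}'
```

```text
clock: 7.88
tool_pos: [664.3, 25.9, 73.4]
ee_rot: [-0.006, 0.989, -0.151, 0.004]
contact_force: [7.1, 9.7, -3.5]
opening: 0.599
```

The lever is against the pin: force rose to 12 N with no further motion. Centring the fingers off the post, lifting, shutting them and going behind the slide.

```bash
python3 -m creep '{"offset":[[3,12,0],[1,10,0],[0,0,40],[0,0,50],[0,0,0]],"angular":[[0,0,0],[0,0,0],[0,0,0],[0,0,0.057],[0,0,0.057]],"claw":[0.4,0.4,0.4,0.4,0.4]}'
python3 -m creep '{"offset":[[-57,-12,0],[-57,-12,0],[-57,-12,0],[-57,-10,0],[0,0,0]],"angular":[[0,0,0],[0,0,0],[0,0,0],[0,0,0],[0,0,0]],"claw":[1,1,1,1,1]}'
python3 - <<'E'
from h import *
s=r.state();print(s["tool_pos"],2*np.arctan2(s["ee_rot"][2],s["ee_rot"][1]),s["opening"],np.array([438,-4,0])-s["tool_pos"])
for n in("side","top"):
    p=imaging.read_camera(n)
    for q in imaging.spot_point(p,"lever_post")[:1]:
        X=atz(p,q["uv"],81)[:2]-[593.1,57.6];print(n,q["conf"],np.hypot(*X),np.arctan2(X[1],X[0])+.192)
E
```

```text
clock: 8.5
tool_pos: [666.7, 38.6, 167.6]
ee_rot: [0.0, 0.995, -0.097, 0.004]
contact_force: [0.4, -0.0, -0.4]
opening: 0.597
clock: 9.12
tool_pos: [428.6, -7.8, 161.9]
ee_rot: [0.001, 0.995, -0.099, -0.005]
contact_force: [0.9, 0.4, 0.9]
opening: 0.112
[428.57496532  -7.78764971 161.88442052] -0.19869270329721847 0.11198841126393558 [   9.42503468    3.78764971 -161.88442052]
side 0.62 75.43251671841053 -0.04077348702505268
top 0.63 78.68576058367829 0.06701740390930803
```

```bash
python3 -m creep '{"offset":[[7,4,-30],[0,0,-28],[0,0,0]],"angular":[[0,0,0],[0,0,0],[0,0,0]],"claw":[1,1,1]}'
python3 - <<'E'
from h import *
s=r.state();T=s["tool_pos"];p=imaging.read_camera("side");print(T,s["opening"],proj(p,T))
q=imaging.spot_point(p,"push_face")[:3];print([(x["uv"],x["conf"],atz(p,x["uv"],50)) for x in q])
save(p,"rear.png",(190,170,350,290),5)
E
```

```text
clock: 9.7
tool_pos: [443.3, -2.1, 103.2]
ee_rot: [0.0, 0.995, -0.098, -0.002]
contact_force: [-0.7, -0.7, 0.7]
opening: 0.005
[443.31783698  -2.12108007 103.15436271] 0.004604112777110634 [304.55682441 234.92333083]
[([281.4, 351.7], 0.98, array([318.9754065 , 178.36681034,  50.        ])), ([298.4, 251.5], 0.88, array([459.31306062,  -2.08805975,  50.        ])), ([376.7, 246.9], 0.62, array([ 357.77876907, -123.09640518,   50.        ]))]
```

View pics/rear.png

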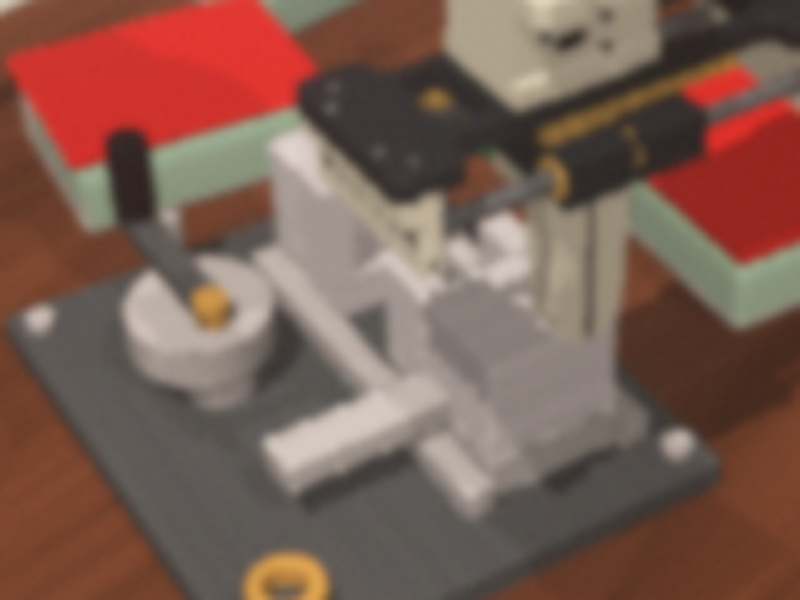

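The lever stands at the pin, post at (130,175) in the crop; slide and ear haven't moved; the shut fingers hang at (575,330) just behind the slide. Descending in two stages with a force check, a little further back.

```bash
python3 -m creep '{"offset":[[-7,1,-10],[0,0,-10],[0,0,-6]],"angular":[[0,0,0],[0,0,0],[0,0,0]],"claw":[1,1,1]}'
python3 -m creep '{"offset":[[0,0,-15],[0,0,-15],[0,0,-12],[0,0,0]],"angular":[[0,0,0],[0,0,0],[0,0,0],[0,0,0]],"claw":[1,1,1,1]}'
```

```text
clock: 10.18
tool_pos: [437.1, -1.3, 78.8]
ee_rot: [-0.0, 0.995, -0.098, 0.001]
contact_force: [0.2, 0.5, -0.1]
opening: 0.003
clock: 10.68
tool_pos: [436.1, -1.3, 36.0]
ee_rot: [0.0, 0.995, -0.098, -0.001]
contact_force: [0.8, 0.7, -0.0]
opening: 0.004
```

```bash
python3 -m creep '{"offset":[[8,-2.5,0],[8,-2.5,0],[4,-0.8,0],[4,-0.8,0],[4,-0.8,0]],"angular":[[0,0,0],[0,0,0],[0,0,0],[0,0,0],[0,0,0]],"claw":[1,1,1,1,1]}'
python3 -m creep '{"offset":[[5,-1,0],[5,-1,0],[5,-1,0],[5,-1,0],[5,-1,0]],"angular":[[0,0,0],[0,0,0],[0,0,0],[0,0,0],[0,0,0]],"claw":[1,1,1,1,1]}'
```

```text
clock: 11.3
tool_pos: [464.1, -8.7, 36.6]
ee_rot: [-0.0, 0.995, -0.098, -0.0]
contact_force: [-2.2, -0.1, 0.8]
opening: 0.005
clock: 11.92
tool_pos: [489.6, -13.8, 36.6]
ee_rot: [-0.0, 0.995, -0.098, 0.0]
contact_force: [-1.7, -0.1, 1.2]
opening: 0.006
```

```bash
python3 -m creep '{"offset":[[3,-0.6,0],[3,-0.6,0],[2,-0.4,0],[2,-0.4,0],[0,0,0]],"angular":[[0,0,0],[0,0,0],[0,0,0],[0,0,0],[0,0,0]],"claw":[1,1,1,1,1]}'
python3 -m creep '{"offset":[[2,-0.4,0],[2,-0.4,0],[2,-0.4,0],[0,0,0]],"angular":[[0,0,0],[0,0,0],[0,0,0],[0,0,0]],"claw":[1,1,1,1]}'
```

```text
clock: 12.55
tool_pos: [499.2, -15.7, 36.6]
ee_rot: [-0.0, 0.995, -0.098, -0.0]
contact_force: [-2.0, 0.5, -0.0]
opening: 0.004
clock: 13.05
tool_pos: [498.8, -15.5, 35.7]
ee_rot: [-0.001, 0.995, -0.098, -0.007]
contact_force: [-9.3, 2.6, 4.3]
opening: 0.005
```

It has stopped at local x ≈ -78.6 (-77.5 expected for home) and the force is rising. One slightly firmer push, then retreat and check.

```bash
python3 -m creep '{"offset":[[3,-0.6,0],[0,0,0]],"angular":[[0,0,0],[0,0,0]],"claw":[1,1]}'
python3 -m creep '{"offset":[[-12,2.3,0],[-15,2.9,0],[0,0,0],[0,0,60],[0,0,60]],"angular":[[0,0,0],[0,0,0],[0,0,0],[0,0,0],[0,0,0]],"claw":[1,1,1,1,1]}'
python3 -m creep '{"offset":[[-5,-60,0],[-5,-60,0],[-5,-60,0],[0,-60,0],[0,0,0]],"angular":[[0,0,0],[0,0,0],[0,0,0],[0,0,0],[0,0,0]],"claw":[1,1,1,1,1]}'
sed -i 's/pics\/fit_/pics\/end_/' fit.py; python3 fit.py
```

```text
clock: 13.3
tool_pos: [498.5, -15.4, 35.2]
ee_rot: [-0.001, 0.995, -0.098, -0.01]
contact_force: [-14.8, 3.9, 6.9]
opening: 0.006
clock: 13.92
tool_pos: [483.0, -12.7, 158.0]
ee_rot: [0.0, 0.995, -0.099, 0.001]
contact_force: [0.3, -0.2, -0.1]
opening: 0.003
clock: 14.55
tool_pos: [466.1, -260.5, 157.5]
ee_rot: [0.003, 0.995, -0.104, 0.002]
contact_force: [0.0, -0.2, -0.1]
opening: 0.007
[ 5.7702e+02 -3.2626e+01 -1.9100e-01 -3.0559e+01  2.1750e+00]
side stop_pin [3.  3.1]
side push_face [1.7 1.5]
side lever_post [-1.5 39. ]
side cam_pivot [-3.4 -5.3]
top fixed_face [-1.2  0.4]
top stop_pin [ 3.3 -2.6]
top push_face [ 2.8 -3.3]
top lever_post [-30.8  35.7]
top cam_pivot [1.8 0.1]
top c0 [-0.3 -1.6]
top c1 [ 0.6 -0.2]
top c2 [0.7 0.2]
top c3 [-0.3  0.2]
fixed_face [586.8 -34.5  50. ]
stop_pin [656.6  31.4  60. ]
push_face [507.7 -19.2  50. ]
ear [580.   38.1  41. ]
lever_post [564.  124.4  81. ]
cam_pivot [594.1  55.7  81. ]
c0 [699.2  98.6  15. ]
c1 [ 658.5 -111.5   15. ]
c2 [413.1 -64.   15. ]
c3 [453.7 146.1  15. ]
ear local -14.079345161551185 72.74929389684849
ear local -20.719044675007755 68.39911659519393
```

View pics/end_top.png

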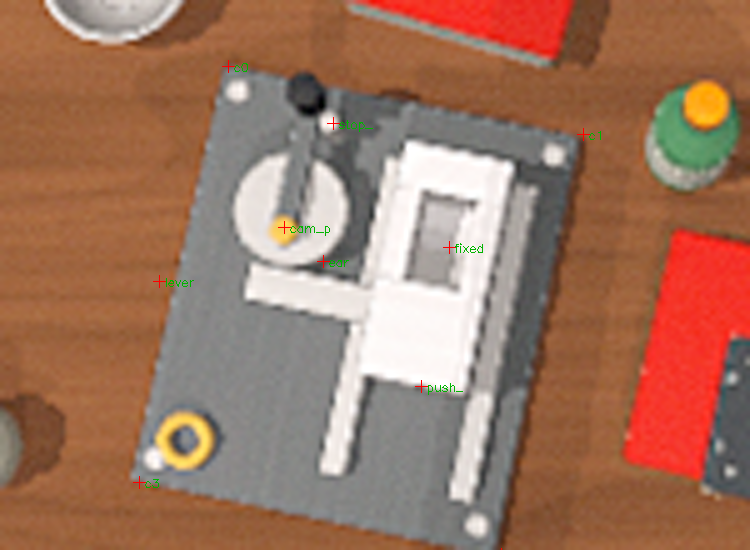

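View pics/end_side.png

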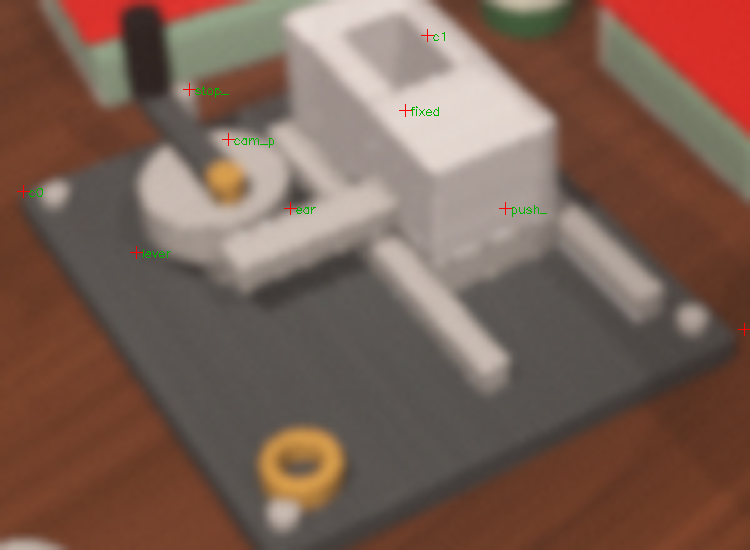

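The mould halves have met: one closed block with no seam gap at (437,285) in the top view, and fitted slide x = -30.6. The lever lies on the pin (post at (306,93), pin at (330,122)) and nothing else has moved. The fit's cam value stuck at its start guess because the soft-loss fit rejected the post as an outlier, so I ignore it. Handing in.

```bash
python3 -c "
from workcell import r
s=r.state();print(s['contact_force'],s['tool_pos'],s['clock']);print(r.sign_off())"
```

```text
[ 0.4146374  -1.47735259 -0.16677633] [ 466.35912805 -252.11638344  156.67565475] 15.25
the job is handed in; nothing more can be done
None
```

I turned the cam lever to its stop pin, then pushed the slide home, and handed the job in at about 15 s. No verdict was reported.

- **Lever:** I pushed the post round its arc with half-open fingers. At the pin it stopped moving and the force rose to about 12 N. After I withdrew, the networks put the cam at -0.04 rad (side camera) and 0.07 rad (top camera).
- **Slide:** I pushed the rear face with shut fingers until it stopped dead, with the force reaching about 15 N. The tool was then within about 1 mm of the position expected for fully home. The final picture fit put the slide at x = -30.6 mm (home is -30), with the mould closed and flat.
- **At hand-in:** the lever was at its pin and the arm was clear, with about 1.5 N on the force reading. The collar, bottle and other things in the close-up views had not moved; the paddle was outside those views and I did not check it again.
- **Check that disagreed:** the final fit still gave the cam angle as 2.175 rad. It had stuck at its start guess and rejected the post as an outlier. Both pictures plainly show the lever at the pin, so I ignored that value.

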